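# Load cut spacers into the deburring tumbler through its slotted cover

## Robot

A 6-joint arm with a two-finger parallel gripper is mounted at the origin on the work surface. World frame = base frame: x ahead of the robot, y to its left, z up, the work surface at z = 0. Lengths are in mm, angles in degrees, forces in N, time in s.
With the tool pointing down it reaches from about 375 to 925 mm from the base axis. Payload 5.7 kg.
Tool frame: the origin (TCP) lies at the very end of the fingers, on their centre line; the grasp point (between the pads) lies 19 mm behind it; y points along the fingers, z is the direction in which the jaws open and shut, and the axes are right-handed (so a half turn about y gives the same grasp; the last joint's range is limited). The gripper opens to 88 mm and grips with 3 to 60 N. Pads are 20 mm wide; open, the fingers measure 115 mm over their backs; the gripper's body (75 mm by 178 mm) begins 61 mm behind the grasp point.
Start: joints at [67.832, 20.558, 86.54, -0, 72.909, -6.595], TCP at [161.073, 577.943, 222.623] pointing down, gripper open.
Joint ranges: [-170.27, 170.27], [-57.76, 135], [12.27, 136.19], [-55.21, 235.2], [11.17, 155.16], [-170.74, 170.74]. Speed limits (degrees/s): [136.94, 136.94, 180, 180, 180, 180].

## Interface

Orientations are given as a 3x3 rotation matrix whose columns are the frame's x, y, z axes.
In Python, from plant import manip, optics, spotter gives the robot as it stands.
- The arm moves only by the shell command python3 -m pendant 'ROWS' [FORCE]. ROWS is JSON, a list of rows, each a list of 7 numbers: the opening, from 0 (shut) to 1 (fully open), then the shift along the world's x, y, z in cm, then the turn, a rotation vector about the world's x, y, z in rad. In form: [[hand, tx, ty, tz, ax, ay, az], ...]. A call has exactly 5 rows; each row shifts and turns the pose as measured when the row begins; what a row does not reach is not made up. A row lasts 1/8 s, in which the tool goes at most 62.5 mm and 10.7 degrees, less where a joint would pass 70% of its speed; a pose out of reach is approached as far as the arm can. A call is refused whole if a number of a shift passes 6.25 or a number of a turn 0.188, either way. A call with a gripper value outside its range is refused whole. The fingers move at their own pace and stop on an object; FORCE is the grip in N (left out, the last holds). Time passes only in rows, so rows that do not move let the fingers close, or fill a call up. It gives the time, the measured TCP pose, the force and the opening at its end, in the units of the state.
- manip.get_state(): the state, without advancing time (a new reading comes with each control period).
- optics.camera(name): name is "scene" or "top" or "wrist"; returns a dict with "color" (420x560x3 uint8, red, green, blue), "K" (3x3 intrinsics, pixels), "xyz" and "attitude" of the camera in the world. Camera axes: x right, y up, looking along -z (the intrinsics and any distortion apply to the point x, -y, -z); pixel columns grow to the right and rows downward; lengths in mm; the calibration is good to about 2 mm. A picture is of the moment at which its call begins. There is no depth.
- manip.sign_off(): hands the job in, once; it reports no verdict.
Trained networks look in a picture, given as the dict that the camera call returned (one of the last four; its "shot" number tells which), for a name from the list of things; names that differ only in an ending like _2 or _b are one class to them, and where a whole thing is asked for, a point or a joint stands for the part that bears it (a point fixed in the world has none). Each returns a list of dicts, best first, with "confidence" (0 to 1); they miss things now and then, are a little off and sometimes report something else, mostly with a low value. They report only what shows in the picture. A call takes as long as a camera call. They do not tell look-alikes from the thing itself.
- spotter.recognise(name, picture): "location" ([column, row] in pixels, amid what is visible of it).
The state is a dict: "time": time; "q": joint angles; "joint_vel": joint speeds; "effort": joint torques, N m; "ee_pos": TCP position; "orientation": TCP orientation; "contact_force": force on the tool from outside, world axes, zero at the start; "torque": the same for the moment, N m; "grip_width": finger opening in mm.
Only numpy, scipy, OpenCV 4.12 (cv2) and the standard library are available. Lean on these libraries where they do the work, as an engineer would, in place of code of your own. Each camera call takes 0.05 s, during which the arm holds its last target.

## Task

Load the two spacers lying in the long-handled boat into the tumbler: take the boat by its handle, lower its trough level through the slot in the cover plate, and tip it inside, nose down, so that both spacers drop into the tub. The boat must never touch the cover plate, neither going in, tipping nor coming out. Then put the empty boat back standing upright on its rubber mat.

Things in the scene. Friction and masses are not known exactly. Their poses are not given: they have to be found in the camera images.
- boat_handle (a point): Centre of the wooden grip block (36 long x 18 wide x 50 high mm) on top of the loose steel boat (0.2-0.3 kg), to be pinched across its 18 mm width. Axes are the boat's: z up when it stands, x along the trough from nose to stem, y across. The boat's underside is 125 mm below. A straight 8 x 10 mm stem runs from the grip down to the trough's closed rear end; the grip ends 25 mm below this point.
- boat_trough (a point): Centre of the boat's trough, 12 mm above the underside, 43 mm nose-wards of the stem; axes as boat_handle. Trough 80 long, 40 wide, walls 24 high. The nose (-x end) is open, with a floor ramp rising 7 mm at 20 degrees that keeps the round spacers in while level; tipped nose-down by about 40 degrees they roll out. At the start the nose points roughly to the robot's left.
- slot (a point): Centre of the slot in the tumbler's fixed aluminium cover plate, on its top face (145 mm above the table). The slot is 115 mm long along the point's x axis and 60 mm wide along y, z up; the plate is 5 mm thick, 250 x 190 mm. Its x axis points roughly to the robot's right, as the boat's does.
- tub_floor (a point): Centre of the inner floor of the tumbler's box-shaped tub, right under the slot centre (8 mm above the table, 132 mm below the plate's underside); the inside is 234 mm along x and 174 mm along y; axes as slot. A 75 mm high control box stands against its -y side, towards the robot.
- mat_top (a point): Centre of the top of the fixed black rubber mat (200 mm along its x, 150 mm along y, 4 mm thick) on which the boat stands at the start, and which also bears a large loose steel nut (30 mm across, 12 mm high) near its +x +y corner.
- spacer_a: Round aluminium spacer, 16 mm diameter, 26 mm long, lying crosswise in the boat's trough; origin at its centre, y along its axis.
- spacer_b: The other spacer, the same as spacer_a.
- cover: The tumbler's slotted cover plate; origin on its underside, 5 mm below slot; axes as slot.
- boat: The whole boat; origin at the centre of the trough's underside, 43 mm nose-wards of and 125 mm below boat_handle; axes as boat_handle.
Not all that is in view belongs to the job. Leave any turquoise look-alike of the boat alone.

How it is judged:
By the outcome, as a careful person would: the job done as asked, in the order asked, and still so for the second after the job is handed in, with the robot touching nothing.
It also fails if it takes over 72 s, if anything falls off the work surface, if the arm or the gripper's body presses on something with over 40 N, if the wrist force passes 120 N, or if a joint passes its speed limit or range.

## Working session

There is one attempt and no reset: what is moved stays moved. The work goes in short steps, Python scripts to look and compute and a shell command to move; the robot and the scene stay as the last step left them, time stands still between calls to the robot, and variables do not carry over. Pictures are saved under pics/ and viewed, and the job is handed in when it is done.

```bash
ls; mkdir -p pics; python3 - <<'E'
from plant import manip, optics, spotter
import cv2
s=manip.get_state(); print(s)
for n in ("scene","top","wrist"):
    p=optics.camera(n); cv2.imwrite(f"pics/{n}0.png",p["color"][:,:,::-1]); print(n,p["K"],p["xyz"],p["attitude"],[k for k in p])
    for o in ("boat_handle","boat_trough","slot","tub_floor","mat_top","spacer_a","cover","boat"):
        print(o,[(round(d["confidence"],2),[round(float(x)) for x in d["location"]]) for d in spotter.recognise(o,p)][:4])
E
```

```text
pics
{'time': 0.0, 'q': array([ 6.78341923e+01,  2.05968345e+01,  8.65971299e+01, -5.72238388e-04,
        7.29091191e+01, -6.59611489e+00]), 'joint_vel': array([ 0.03103222,  0.04210109, -0.03273141, -0.0442818 , -0.02871951,
        0.05768278]), 'effort': array([-6.44072043e-04, -5.15373909e+01, -2.70732093e+01,  6.77064364e-02,
        3.48113046e-02, -1.62839192e-04]), 'ee_pos': array([160.81305076, 577.3429268 , 221.83337378]), 'orientation': array([[ 9.63305404e-01, -6.69955664e-04,  2.68406873e-01],
       [-2.68407636e-01, -1.66978350e-03,  9.63303977e-01],
       [-1.97189588e-04, -9.99998381e-01, -1.78833269e-03]]), 'contact_force': array([-0.14757009,  0.89975233,  0.31512381]), 'torque': array([ 0.01406395, -0.01492286,  0.02188929]), 'grip_width': 87.66463899429237}
scene [[393.7029508    0.         284.0427    ]
 [  0.         393.7029508  207.86745032]
 [  0.           0.           1.        ]] [ 819.17928159 -465.75360604  616.80602862] [[ 0.86994835 -0.27745641  0.40768591]
 [ 0.49293754  0.51310654 -0.70266227]
 [-0.01422816  0.81224357  0.58314487]] ['color', 'K',
[... 1002 characters left out ...]
top [(0.97, [241, 183])]
spacer_a [(0.58, [415, 193]), (0.45, [256, 181])]
cover [(0.65, [412, 190])]
boat [(0.88, [205, 272]), (0.87, [262, 175]), (0.8, [130, 276]), (0.71, [268, 249])]
wrist [[339.19365892   0.         278.03406234]
 [  0.         339.19365892 207.46329157]
 [  0.           0.           1.        ]] [ 94.79494749 597.22134837 384.13430921] [[ 2.68551687e-01 -9.31487555e-01 -2.45379149e-01]
 [ 9.63265182e-01  2.59804604e-01  6.79835044e-02]
 [ 4.24844089e-04 -2.54622275e-01  9.67040494e-01]] ['color', 'K', 'xyz', 'attitude', 'shot']
boat_handle [(0.56, [268, 301])]
boat_trough [(0.6, [270, 298])]
slot []
tub_floor []
mat_top []
spacer_a []
cover []
boat [(0.66, [270, 300])]
```

View pics/scene0.png

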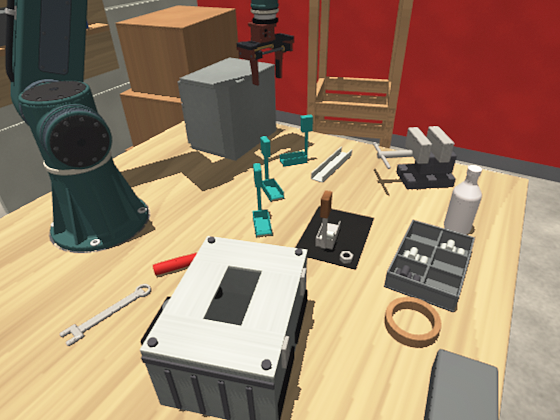

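View pics/top0.png

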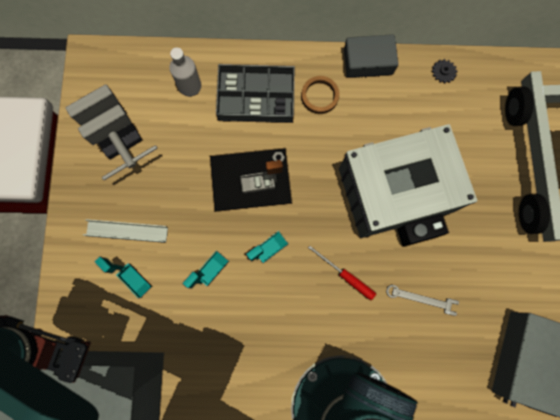

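View pics/wrist0.png

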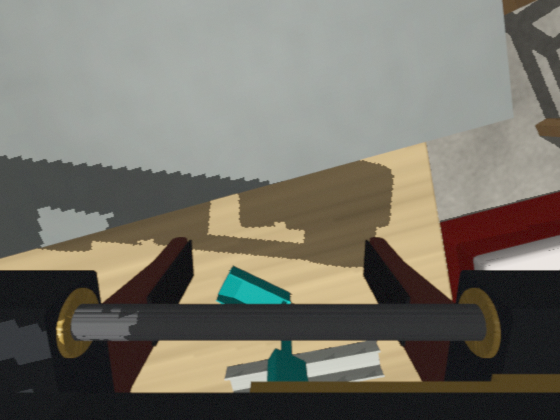

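Scene: the real boat is the steel one with the wooden grip, on the black mat (scene 327,210; top 265,177). Three turquoise boats are decoys: scene (260,215), (268,180), (301,150), and top (268,248), (209,270), (128,276). The slot is at scene (229,323) and top (412,178). Next I'll check close crops.

```bash
python3 - <<'E'
import cv2,numpy as np
s=cv2.imread("pics/scene0.png");t=cv2.imread("pics/top0.png")
def c(im,x0,y0,w,h,k): return cv2.resize(im[y0:y0+h,x0:x0+w],None,fx=k,fy=k,interpolation=cv2.INTER_CUBIC)
a=c(s,290,180,90,95,6);b=c(t,205,140,95,80,8)
cv2.imwrite("pics/c_s.png",a);cv2.imwrite("pics/c_t.png",b)
cv2.imwrite("pics/d_s.png",c(s,140,230,180,150,4));cv2.imwrite("pics/d_t.png",c(t,335,120,150,130,5))
E
```

```text
(no output)
```

View pics/c_s.png

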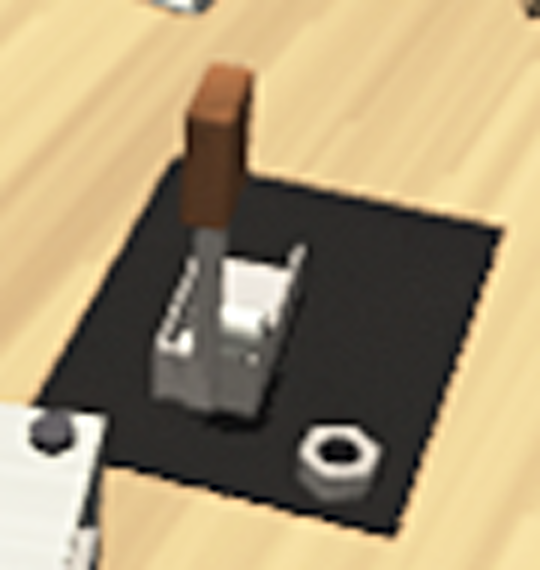

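View pics/c_t.png

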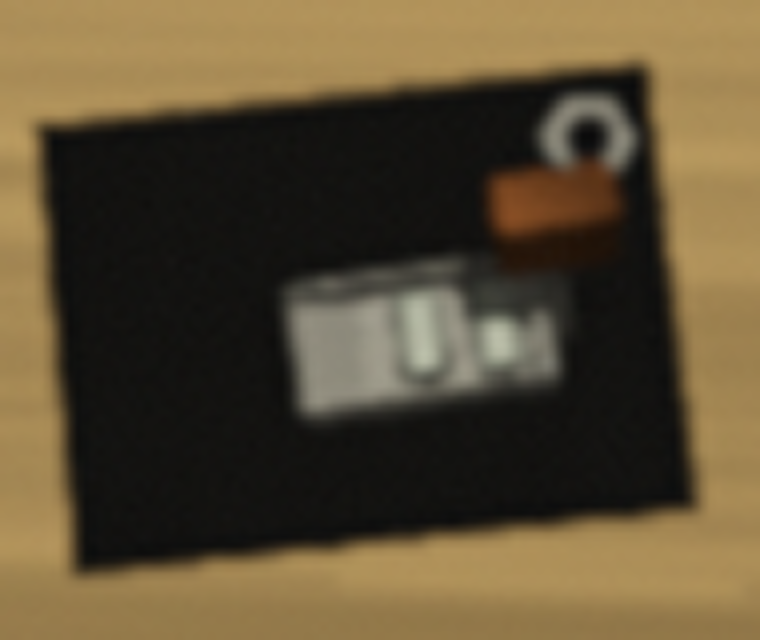

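View pics/d_s.png

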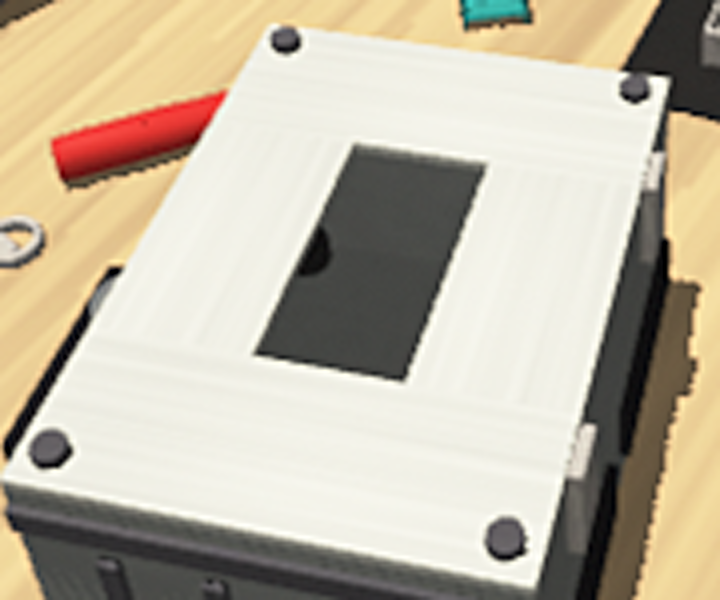

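View pics/d_t.png

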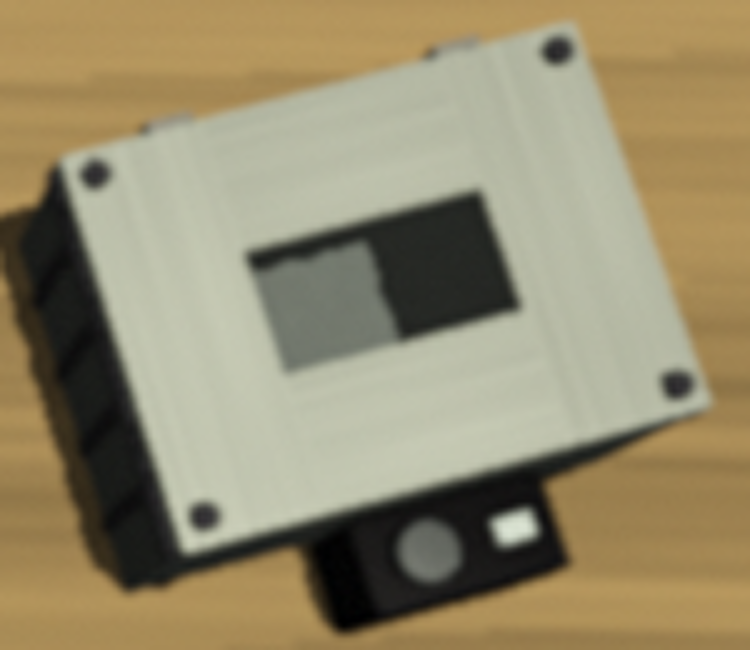

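The crops confirm it: steel boat, wooden grip, two spacers in the trough, nose to the left. Next I'll fit poses to the corner pixels in both views.

```bash
cat > h.py <<'E'
import numpy as np
from scipy.optimize import least_squares
class Cam:
    def __init__(s,K,p,R): s.K=np.array(K);s.p=np.array(p);s.R=np.array(R)
    def proj(s,P):
        c=(np.atleast_2d(P)-s.p)@s.R
        return np.c_[s.K[0,0]*c[:,0]/-c[:,2]+s.K[0,2], s.K[1,1]*-c[:,1]/-c[:,2]+s.K[1,2]]
def cam(pic): return Cam(pic["K"],pic["xyz"],pic["attitude"])
def unc(pts,x0,y0,k): return (np.array(pts,float)+.5)/k-.5+[x0,y0]
def fit(obs,g):
    # obs: list of (cam, local pts Nx3 (z abs), pixels) ; returns x,y,yaw
    def f(v):
        c,s=np.cos(v[2]),np.sin(v[2]);R=np.array([[c,-s,0],[s,c,0],[0,0,1]])
        return np.concatenate([(C.proj(np.array(L,float)@R.T+[v[0],v[1],0])-px).ravel() for C,L,px in obs])
    r=least_squares(f,g,loss='soft_l1'); return r.x,np.round(f(r.x).reshape(-1,2),1)
E
python3 - <<'E'
from h import *
from plant import optics
T=cam(optics.camera("top"));S=cam(optics.camera("scene"))
ut=lambda p:unc(p,335,120,5); us=lambda p:unc(p,140,230,4)
# order: local (-x,+y),(+x,+y),(+x,-y),(-x,-y)
def rect(a,b,z): return [[-a,b,z],[a,b,z],[a,-b,z],[-a,-b,z]]
L=rect(125,95,145)+rect(57.5,30,145)
pt=ut([(62,157),(572,22),(712,405),(185,555),(246,254),(480,190),(520,307),(287,373)])
# scene: -x = far/left(top), +x near; +y = right
ps=us([(668,78),(540,590),(5,482),(275,27),(487,165),(405,380),(254,353),(354,146)])
for n,o in (("both",[(T,L,pt),(S,L,ps)]),("top",[(T,L,pt)]),("scene",[(S,L,ps)])):
    v,r=fit(o,[550,-180,-1.3]); print("slot",n,v[:2],np.degrees(v[2]));print(r.tolist())
ut=lambda p:unc(p,205,140,8); us=lambda p:unc(p,290,180,6)
L=rect(100,75,4); pt=ut([(40,128),(643,68),(695,507),(78,570)])
v,r=fit([(T,L,pt)],[500,150,-1.5]);print("mat",v[:2],np.degrees(v[2]),r.tolist())
Lg=[[x+43,y,154] for x,y,_ in rect(18,9,0)]
Lt=[[-40,20,28],[40,-20,28],[-40,-20,28]]
pg=ut([(486,175),(614,161),(623,214),(497,238)]);ptt=ut([(283,285),(560,382),(300,418)])
psg=us([(253,72),(236,125),(187,112),(213,65)])
for n,o in (("both",[(T,Lg,pg),(T,Lt,ptt),(S,Lg,psg)]),("topgrip",[(T,Lg,pg)]),("toptrough",[(T,Lt,ptt)]),("scenegrip",[(S,Lg,psg)])):
    v,r=fit(o,[500,150,-1.5]); h=v[:2]+43*np.array([np.cos(v[2]),np.sin(v[2])]);print("boat",n,v[:2],np.degrees(v[2]),"handle",h);print(r.tolist())
E
```

```text
slot both [ 534.49703397 -135.86371153] -72.87191404728911
[[-0.6, 0.3], [0.1, -0.3], [0.2, 0.3], [0.1, -0.1], [-0.7, -0.3], [0.2, -0.5], [0.9, 0.7], [-0.6, 0.7], [0.5, 0.3], [-0.2, -0.4], [-0.8, 0.0], [-1.1, -0.5], [0.9, -0.4], [0.9, 1.1], [-0.1, 1.0], [0.3, -0.6]]
slot top [ 534.73980149 -136.02232876] -72.90827036114406
[[-0.5, 0.2], [0.2, -0.4], [0.2, 0.2], [0.1, -0.3], [-0.6, -0.4], [0.3, -0.6], [0.9, 0.6], [-0.6, 0.6]]
slot scene [ 534.29570137 -135.73432019] -72.83237528472235
[[0.4, 0.1], [-0.2, -0.6], [-0.8, -0.1], [-1.2, -0.5], [0.8, -0.5], [0.9, 1.0], [-0.1, 0.9], [0.2, -0.7]]
mat [553.66925837 237.96100907] -82.35340431980907 [[-0.7, -0.5], [0.6, -0.8], [0.6, 0.4], [-0.6, 0.8]]
boat both [542.77644317 218.55759797] 6760.737523065736 handle [550.78777702 176.31048529]
[[0.1, 0.1], [-0.1, -0.6], [0.1, 0.4], [0.0, -0.2], [0.3, 0.6], [-0.4, -1.2], [0.6, -0.7], [0.9, -0.7], [-0.2, -0.5], [-0.5, 0.2], [-0.6, -1.0]]
boat topgrip [542.73282022 218.65593919] 7480.539023260782 handle [550.59774222 176.38132504]
[[0.1, 0.1], [-0.1, -0.5], [0.0, 0.5], [-0.0, -0.1]]
boat toptrough [541.27125527 218.74543125] -4760.976436082719 handle [548.0154035  176.27760266]
[[0.4, 0.7], [-0.7, -0.1], [0.2, -0.6]]
boat scenegrip [543.62628137 216.95564278] 1721.1372274695052 handle [551.93214042 174.76544599]
[[1.0, -0.3], [0.0, 0.0], [-0.3, 0.7], [-0.5, -0.5]]
```

```bash
python3 -m pendant '[[0.6,2.4,-4.8,1.5,0,0,-0.067],[0.6,2.4,-4.8,1.5,0,0,-0.067],[0.6,2.4,-4.8,1.5,0,0,-0.067],[0.6,2.4,-4.8,1.5,0,0,-0.067],[0.6,2.4,-4.8,1.5,0,0,-0.067]]' 20
python3 -m pendant '[[0.6,2.4,-4.8,0,0,0,-0.067],[0.6,2.4,-4.8,0,0,0,-0.067],[0.6,2.4,-4.8,0,0,0,-0.067],[0.6,2.4,-4.8,0,0,0,-0.067],[0.6,2.4,-4.8,0,0,0,-0.067]]'
```

```text
time: 2.08
ee_pos: [282.4, 334.0, 298.3]
orientation: [[0.819, 0.001, 0.574], [-0.574, 0.0, 0.819], [0.001, -1.0, 0.0]]
contact_force: [0.4, 0.7, 0.9]
grip_width: 52.5
time: 2.7
ee_pos: [406.3, 86.7, 301.5]
orientation: [[0.577, 0.01, 0.817], [-0.817, 0.002, 0.577], [0.004, -1.0, 0.009]]
contact_force: [1.1, -0.4, 0.4]
grip_width: 52.6
```

```bash
python3 -m pendant '[[0.6,2.4,-3.8,-1,0,0,-0.063],[0.6,2.4,-3.8,-1,0,0,-0.063],[0.6,2.4,-3.8,-1,0,0,-0.063],[0.6,2.4,-3.8,-1,0,0,-0.063],[0.6,2.4,-3.8,-1,0,0,-0.063]]' 
python3 -m pendant '[[0.6,0,0,0,-0.167,-0.051,0],[0.6,0,0,0,-0.167,-0.051,0],[0.6,0,0,0,-0.167,-0.051,0],[0.6,0,0,0,-0.167,-0.051,0],[0.6,0,0,0,-0.167,-0.051,0]]'
python3 -c "
from plant import manip
print(manip.get_state()['q'].round(1))"
```

```text
time: 3.32
ee_pos: [530.5, -111.7, 252.1]
orientation: [[0.282, 0.015, 0.959], [-0.959, -0.003, 0.282], [0.007, -1.0, 0.014]]
contact_force: [-0.5, 0.6, 0.5]
grip_width: 52.8
time: 3.95
ee_pos: [534.9, -107.1, 267.9]
orientation: [[0.163, 0.211, 0.964], [-0.639, -0.722, 0.265], [0.752, -0.659, 0.017]]
contact_force: [15.1, -19.6, 20.2]
grip_width: 52.6
[ 12.1  17.  106.3 -55.2  66.   25.4]
```

```bash
cat >> h.py <<'E'
def log():
    import json
    from plant import manip
    s=manip.get_state()
    open('log.txt','a').write(json.dumps([s['q'].tolist(),s['ee_pos'].tolist(),s['orientation'].tolist()])+"\n")
    print(s['q'].round(2),s['ee_pos'].round(1),s['contact_force'].round(1),s['torque'].round(2),np.round(s['grip_width'],1))
E
python3 -c "
from h import *
log()"
python3 -m pendant '[[0.6,0,0,0,0.167,0.051,0],[0.6,0,0,0,0.167,0.051,0],[0.6,0,0,0,0.167,0.051,0],[0.6,0,0,0,0.167,0.051,0],[0.6,0,0,0,0.15,0.045,0]]'
python3 -c "
from h import *
log()"
```

```text
[ 12.15  17.02 106.26 -55.22  66.01  25.43] [ 534.9 -107.1  267.9] [ 15.1 -19.6  20.2] [-1.18 -0.52  0.39] 52.6
time: 4.58
ee_pos: [536.9, -93.2, 266.1]
orientation: [[0.286, -0.003, 0.958], [-0.958, 0.029, 0.286], [-0.029, -1.0, 0.006]]
contact_force: [-0.6, 0.6, -1.4]
grip_width: 52.9
[-18.21  14.12  89.6    1.59  76.97 -35.18] [536.9 -93.2 266.1] [-0.6  0.6 -1.4] [-0.1   0.04  0.04] 52.9
```

```bash
cat >> h.py <<'E'
def dat():
    import json
    D=[[ [67.834,20.597,86.597,-0.0006,72.909,-6.596],[160.81,577.34,221.83],[[.963305,-.00067,.268407],[-.268408,-.00167,.963304],[-.0002,-1,-.0018]]]]
    return D+[json.loads(l) for l in open('log.txt')]
def fkpos(q,m):
    a1,d1,l2,l3,e,lat,L,w=m
    q=np.radians(q);c,s=np.cos(q[0]),np.sin(q[0]);ph=q[1]+q[2]
    f=np.array([c*np.sin(ph),s*np.sin(ph),np.cos(ph)]);p=np.array([c*np.cos(ph),s*np.cos(ph),-np.sin(ph)]);n=np.array([-s,c,0])
    g=np.cos(q[3])*p+np.sin(q[3])*n; d=np.cos(q[4])*f+np.sin(q[4])*g
    k=np.cos(q[3])*n-np.sin(q[3])*p
    r=a1+l2*np.sin(q[1]);z=d1+l2*np.cos(q[1])
    return np.array([c*r,s*r,z])+l3*f+e*p+lat*n+w*k+L*d, d
E
python3 - <<'E'
from h import *
D=dat()
def R(m): return np.concatenate([fkpos(q,m)[0]-p for q,p,_ in D]+[(np.array(m)-M0)*.01])
M0=np.array([100,350,400,400,0,70,280,0.])
r=least_squares(R,M0);print(r.x.round(1),R(r.x)[:-8].round(1))
for q,p,o in D: print(fkpos(q,r.x)[1].round(3),np.array(o)[:,1].round(3))
E
```

```text
[  8.2 267.5 606.  426.4 111.5  66.7 380.1   2.2] [-0.1 -0.2  0.3  0.  -0.  -0.   0.2 -0.1 -0.2]
[-0.001 -0.002 -1.   ] [-0.001 -0.002 -1.   ]
[ 0.211 -0.722 -0.659] [ 0.211 -0.722 -0.659]
[-0.003  0.029 -1.   ] [-0.003  0.029 -1.   ]
```

```bash
cat >> h.py <<'E'
def model():
    D=dat();M0=np.array([100,350,400,400,0,70,280,0.])
    return least_squares(lambda m: np.concatenate([fkpos(q,m)[0]-p for q,p,_ in D]+[(np.array(m)-M0)*.01]),M0).x
def ik(tcp,d,m,g=[-10,15,95,-30,70]):
    def f(q):
        P,dd=fkpos(list(q)+[0],m); return np.r_[(P-tcp),300*(dd-d)]
    r=least_squares(f,g); return r.x,np.abs(r.fun).max()
SL=np.array([534.5,-135.9]);SY=-72.9
def uv(u,v=0,z=145.):
    a=np.radians(SY);return np.r_[SL+u*np.array([np.cos(a),np.sin(a)])+v*np.array([-np.sin(a),np.cos(a)]),z]
def tip(th,yaw,u,v,zp,g=106.):
    a=np.radians(yaw);t=np.radians(th);ex=np.array([np.cos(a),np.sin(a),0])
    d=np.array([0,0,-1])*np.cos(t)+ex*np.sin(t)
    return uv(u,v)-(g-zp)*d, d
E
python3 - <<'E'
from h import *
m=model()
for zp in (60,50):
 for u in (20,0,-20):
  for yaw in (-73,-60,-50,-40):
    print(zp,u,yaw,[(th,ik(*tip(th,yaw,u,0,zp),m)[0].round(0)[[0,3,4]].tolist()) for th in (0,20,40,45,50)],flush=True)
E
```

```text
60 20 -73 [(0, [-23.0, -0.0, 67.0]), (20, [-10.0, -22.0, 54.0]), (40, [5.0, -52.0, 53.0]), (45, [8.0, -59.0, 55.0]), (50, [11.0, -64.0, 58.0])]
60 20 -60 [(0, [-23.0, -0.0, 67.0]), (20, [-12.0, -20.0, 48.0]), (40, [2.0, -59.0, 41.0]), (45, [6.0, -69.0, 44.0]), (50, [9.0, -78.0, 47.0])]
60 20 -50 [(0, [-23.0, -0.0, 67.0]), (20, [-14.0, -17.0, 44.0]), (40, [-2.0, -65.0, 32.0]), (45, [1.0, -80.0, 34.0]), (50, [5.0, -93.0, 39.0])]
60 20 -40 [(0, [-23.0, -0.0, 67.0]), (20, [-17.0, -12.0, 41.0]), (40, [-8.0, -72.0, 21.0]), (45, [-5.0, -97.0, 24.0]), (50, [-2.0, -115.0, 31.0])]
60 0 -73 [(0, [-21.0, 0.0, 67.0]), (20, [-8.0, -23.0, 54.0]), (40, [7.0, -51.0, 54.0]), (45, [11.0, -57.0, 56.0]), (50, [14.0, -63.0, 59.0])]
60 0 -60 [(0, [-21.0, 0.0, 67.0]), (20, [-10.0, -21.0, 48.0]), (40, [5.0, -58.0, 43.0]), (45, [8.0, -68.0, 45.0]), (50, [12.0, -76.0, 49.0])]
60 0 -50 [(0, [-21.0, 0.0, 67.0]), (20, [-12.0, -18.0, 44.0]), (40, [1.0, -64.0, 34.0]), (45, [5.0, -78.0, 36.0]), (50, [8.0, -90.0, 41.0])]
60 0 -40 [(0, [-21.0, 0.0, 67.0]), (20, [-15.0, -13.0, 41.0]), (40, [-5.0, -71.0, 23.0]), (45, [-
[... 1655 characters left out ...]
0, 68.0]), (20, [-15.0, -12.0, 42.0]), (40, [-4.0, -68.0, 24.0]), (45, [-1.0, -91.0, 27.0]), (50, [3.0, -108.0, 33.0])]
50 -20 -73 [(0, [-20.0, -0.0, 68.0]), (20, [-5.0, -22.0, 56.0]), (40, [10.0, -50.0, 57.0]), (45, [14.0, -55.0, 59.0]), (50, [17.0, -60.0, 62.0])]
50 -20 -60 [(0, [-20.0, -0.0, 68.0]), (20, [-7.0, -21.0, 50.0]), (40, [8.0, -56.0, 46.0]), (45, [12.0, -65.0, 48.0]), (50, [16.0, -72.0, 51.0])]
50 -20 -50 [(0, [-20.0, -0.0, 68.0]), (20, [-9.0, -18.0, 46.0]), (40, [5.0, -62.0, 37.0]), (45, [9.0, -74.0, 39.0]), (50, [13.0, -85.0, 43.0])]
50 -20 -40 [(0, [-20.0, -0.0, 68.0]), (20, [-12.0, -14.0, 43.0]), (40, [-1.0, -68.0, 26.0]), (45, [3.0, -88.0, 29.0]), (50, [7.0, -104.0, 35.0])]
```

```bash
python3 - <<'E'
from h import *
m=model()
for zp in (60,50):
 for u in (20,-10):
  for yaw in (-80,-90,-100,-110):
    print(zp,u,yaw,[(th,ik(*tip(th,yaw,u,0,zp),m)[0].round(0)[[0,1,2,3,4]].tolist()) for th in (-15,35,45,50)],flush=True)
E
```

```text
60 20 -80 [(-15, [-32.0, 25.0, 87.0, 11.0, 78.0]), (35, [2.0, 21.0, 105.0, -43.0, 57.0]), (45, [9.0, 25.0, 107.0, -54.0, 61.0]), (50, [11.0, 28.0, 108.0, -59.0, 63.0])]
60 20 -90 [(-15, [-33.0, 23.0, 89.0, 13.0, 76.0]), (35, [2.0, 23.0, 100.0, -39.0, 64.0]), (45, [8.0, 28.0, 101.0, -49.0, 69.0]), (50, [11.0, 31.0, 101.0, -53.0, 71.0])]
60 20 -100 [(-15, [-34.0, 22.0, 92.0, 14.0, 73.0]), (35, [2.0, 26.0, 95.0, -36.0, 71.0]), (45, [7.0, 31.0, 94.0, -44.0, 76.0]), (50, [9.0, 34.0, 94.0, -47.0, 79.0])]
60 20 -110 [(-15, [-34.0, 20.0, 94.0, 16.0, 70.0]), (35, [1.0, 29.0, 89.0, -33.0, 78.0]), (45, [5.0, 34.0, 88.0, -40.0, 83.0]), (50, [7.0, 37.0, 87.0, -43.0, 86.0])]
60 -10 -80 [(-15, [-30.0, 23.0, 90.0, 12.0, 77.0]), (35, [5.0, 20.0, 106.0, -42.0, 59.0]), (45, [12.0, 25.0, 107.0, -53.0, 63.0]), (50, [15.0, 28.0, 108.0, -57.0, 65.0])]
60 -10 -90 [(-15, [-31.0, 22.0, 92.0, 13.0, 74.0]), (35, [5.0, 23.0, 100.0, -39.0, 66.0]), (45, [11.0, 28.0, 101.0, -47.0, 70.0]), (50, [14.0, 31.0, 101.0, -51.0, 73.0])]
60 -10 -100 [(-15, [-32.0, 20.0, 94.0, 15.0, 71.0]), (35, [5.0, 26.0, 95.0, -36.0, 72.0]
[... 897 characters left out ...]
 86.0, -43.0, 87.0])]
50 -10 -80 [(-15, [-30.0, 23.0, 89.0, 12.0, 78.0]), (35, [6.0, 20.0, 105.0, -41.0, 60.0]), (45, [13.0, 24.0, 107.0, -52.0, 64.0]), (50, [16.0, 27.0, 107.0, -56.0, 67.0])]
50 -10 -90 [(-15, [-31.0, 21.0, 91.0, 13.0, 76.0]), (35, [6.0, 23.0, 100.0, -38.0, 67.0]), (45, [12.0, 28.0, 100.0, -47.0, 71.0]), (50, [14.0, 31.0, 100.0, -50.0, 74.0])]
50 -10 -100 [(-15, [-32.0, 20.0, 94.0, 15.0, 73.0]), (35, [5.0, 26.0, 94.0, -35.0, 74.0]), (45, [10.0, 31.0, 93.0, -43.0, 79.0]), (50, [13.0, 34.0, 93.0, -46.0, 82.0])]
50 -10 -110 [(-15, [-32.0, 18.0, 96.0, 16.0, 70.0]), (35, [4.0, 29.0, 89.0, -32.0, 80.0]), (45, [8.0, 34.0, 87.0, -39.0, 86.0]), (50, [10.0, 37.0, 86.0, -41.0, 89.0])]
```

```bash
cat >> h.py <<'E'
from scipy.spatial.transform import Rotation as Ro
AL=15.
GO=np.array([43,0,125.])  # grasp point in boat frame
def boatR(yaw,th): # nose-down tilt th
    return (Ro.from_euler('z',yaw,degrees=True)*Ro.from_euler('y',-th,degrees=True)).as_matrix()
def toolR(yaw,th): 
    B=boatR(yaw,th-AL); return np.c_[B[:,0],-B[:,2],B[:,1]]
def go(tcp,yaw,th,n=5,show=True):
    from plant import manip
    s=manip.get_state();R0=s['orientation']
    dp=(np.array(tcp)-s['ee_pos'])/10; rv=Ro.from_matrix(toolR(yaw,th)@R0.T).as_rotvec()
    print("delta cm",dp.round(2),"rot",rv.round(3),"| per row n=%d"%n,(dp/n).round(2),(rv/n).round(3))
def tcp_of_boat(o,yaw,th): # o: boat origin world -> tcp
    B=boatR(yaw,th);return np.array(o)+B@GO+19*toolR(yaw,th)[:,1]
def boat_of_state(s): # boat pose from tool assuming nominal grasp
    R=s['orientation'];t=np.radians(AL)
    bx=R[:,0]*np.cos(t)+R[:,1]*(-np.sin(t))*-1*-1 if False else None
BO=np.array([542.8,218.5,4.]);BY=-79.3
E
python3 - <<'E'
from h import *
T=tcp_of_boat(BO,BY,0);print(T)
go(T+[0,0,100],BY,0,10)
m=model();print(ik(T,toolR(BY,0)[:,1],m))
E
```

```text
[549.8706374  181.07970896 110.6474093 ]
delta cm [ 1.3  27.43 -5.54] rot [ 0.225  0.06  -0.102] | per row n=10 [ 0.13  2.74 -0.55] [ 0.022  0.006 -0.01 ]
(array([ 1.56865034, 26.63623851, 97.57465291, 17.27134847, 59.39507066]), np.float64(2.2737367544323206e-13))
```

```bash
python3 -m pendant '[[0.6,0.26,5.5,-1.1,0.045,0.012,-0.02],[0.6,0.26,5.5,-1.1,0.045,0.012,-0.02],[0.6,0.26,5.5,-1.1,0.045,0.012,-0.02],[0.6,0.26,5.5,-1.1,0.045,0.012,-0.02],[0.6,0.26,5.5,-1.1,0.045,0.012,-0.02]]'
python3 - <<'E'
from h import *
from plant import optics
import cv2
log()
T=tcp_of_boat(BO,BY,0)
go(T+[0,0,50],BY,0,5)
p=optics.camera("wrist");cv2.imwrite("pics/w1.png",p["color"][:,:,::-1])
C=cam(p);print(C.proj(np.array([[550.8,176.2,154]])))
Rb=boatR(BY,0)
print(C.proj(np.array([[x,y,154] for x,y in [(550.8,176.2)]])), C.proj(BO+[[*(Rb@[43+a,b,150])] for a,b in((-18,9),(18,9),(18,-9),(-18,-9))]).round(0).tolist())
E
```

```text
time: 5.2
ee_pos: [554.2, 178.5, 211.9]
orientation: [[0.16, -0.041, 0.986], [-0.951, 0.26, 0.165], [-0.263, -0.965, 0.003]]
contact_force: [0.3, 0.8, 0.2]
grip_width: 52.3
[  1.05  19.85  91.37  15.95  71.61 -13.92] [554.2 178.5 211.9] [0.3 0.8 0.2] [-0.16 -0.05 -0.04] 52.3
delta cm [-0.43  0.26 -5.13] rot [-0.005  0.002  0.021] | per row n=5 [-0.09  0.05 -1.03] [-0.001  0.     0.004]
[[271.40125232 249.3788709 ]]
[[271.40125232 249.3788709 ]] [[284.0, 223.0], [285.0, 275.0], [259.0, 276.0], [258.0, 223.0]]
```

View pics/w1.png

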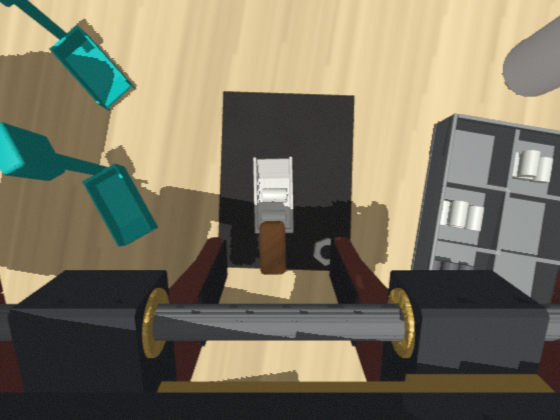

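The wrist view agrees with the fit: grip at columns 259–286, rows 222–274, against a predicted 258–285 and 223–276. I'll descend.

```bash
python3 -m pendant '[[0.6,-0.4,0.2,-1,0,0,0.02],[0.6,0,0,-2,0,0,0],[0.6,0,0,-2,0,0,0],[0.6,0,0,-2,0,0,0],[0.6,0,0,-1.5,0,0,0]]'
python3 - <<'E'
from h import *
log()
T=tcp_of_boat(BO,BY,0)
go(T,BY,0,5)
E
```

```text
time: 5.88
ee_pos: [548.6, 183.2, 122.7]
orientation: [[0.185, -0.048, 0.982], [-0.946, 0.261, 0.191], [-0.265, -0.964, 0.003]]
contact_force: [0.5, 0.2, 0.1]
grip_width: 52.8
[  1.5   25.54  96.94  17.41  61.13 -18.49] [548.6 183.2 122.7] [0.5 0.2 0.1] [-0.21  0.09 -0.03] 52.8
delta cm [ 0.13 -0.21 -1.2 ] rot [-0.007  0.001 -0.006] | per row n=5 [ 0.03 -0.04 -0.24] [-0.001  0.    -0.001]
```

```bash
python3 -m pendant '[[0.6,0.1,-0.2,-0.6,0,0,0],[0.6,0,0,-0.6,0,0,0],[0.3,0,0,0,0,0,0],[0.1,0,0,0,0,0,0],[0.1,0,0,0,0,0,0]]' 45
python3 -m pendant '[[0,0,0,0,0,0,0],[0,0,0,0,0,0,0],[0,0,0,0,0,0,0],[0,0,0,0,0,0,0],[0,0,0,0,0,0,0]]' 45
python3 - <<'E'
from h import *
log()
T=tcp_of_boat(BO,BY,0)
go(T,BY,0,5)
E
```

```text
time: 6.5
ee_pos: [550.2, 180.0, 110.4]
orientation: [[0.185, -0.047, 0.982], [-0.946, 0.26, 0.191], [-0.265, -0.964, 0.003]]
contact_force: [-0.4, -0.6, -0.2]
grip_width: 26.4
time: 7.12
ee_pos: [550.3, 180.0, 110.7]
orientation: [[0.186, -0.047, 0.981], [-0.946, 0.26, 0.191], [-0.264, -0.964, 0.004]]
contact_force: [0.1, -0.8, -1.2]
grip_width: 18.1
[  1.2   26.48  97.43  17.59  59.75 -19.26] [550.3 180.  110.7] [ 0.1 -0.8 -1.2] [-0.27  0.03 -0.01] 18.1
delta cm [-0.04  0.11 -0.01] rot [-0.006  0.003 -0.006] | per row n=5 [-0.01  0.02 -0.  ] [-0.001  0.001 -0.001]
```

```bash
sed -i 's/^AL=.*/AL=15.3/; s/^GO=.*/GO=np.array([44.1,0,125.])/' h.py
python3 -m pendant '[[0,0,0,0.5,0,0,0],[0,0,0,1,0,0,0],[0,0,0,1.5,0,0,0],[0,0,0,2,0,0,0],[0,0,0,2,0,0,0]]' 45
python3 -m pendant '[[0,0,0,2.5,0,0,0],[0,0,0,2.5,0,0,0],[0,0,0,2.5,0,0,0],[0,0,0,2.5,0,0,0],[0,0,0,1.5,0,0,0]]'
python3 - <<'E'
from h import *
log()
m=model();print(m.round(1))
# level pose above slot: boat centre offset -4 => origin u=-4
o=uv(-4,0,185);T=tcp_of_boat(o,SY,0);print(T);go(T,SY,0,12)
E
```

```text
time: 7.75
ee_pos: [548.7, 179.9, 183.8]
orientation: [[0.185, -0.05, 0.981], [-0.947, 0.26, 0.192], [-0.264, -0.964, 0.001]]
contact_force: [-0.4, 1.0, -1.6]
grip_width: 17.6
time: 8.38
ee_pos: [548.3, 179.6, 308.7]
orientation: [[0.186, -0.045, 0.981], [-0.947, 0.259, 0.192], [-0.263, -0.965, 0.006]]
contact_force: [-0.1, 0.8, -2.8]
grip_width: 17.6
[  1.22  14.9   84.35  15.16  83.33 -11.99] [548.3 179.6 308.7] [-0.1  0.8 -2.8] [-0.3  -0.05  0.02] 17.6
[4.000e-01 2.675e+02 6.095e+02 4.335e+02 1.117e+02 6.890e+01 3.813e+02
 0.000e+00]
[ 544.81682001 -169.43534755  291.67340905]
delta cm [ -0.35 -34.91  -1.7 ] rot [-0.     0.006  0.106] | per row n=12 [-0.03 -2.91 -0.14] [-0.     0.     0.009]
```

```bash
python3 -m pendant '[[0,0,-1,0,0,0,0.01],[0,0,-2,0,0,0,0.01],[0,0,-3,0,0,0,0.01],[0,0,-3.5,0,0,0,0.01],[0,0,-3.5,0,0,0,0.01]]' 45
python3 -m pendant '[[0,0,-3.5,0,0,0,0.01],[0,0,-3.5,0,0,0,0.01],[0,0,-3.5,0,0,0,0.01],[0,0,-3.5,0,0,0,0.01],[0,0,-3,0,0,0,0.01]]'
python3 - <<'E'
from h import *
log()
o=uv(-4,0,190);T=tcp_of_boat(o,SY,0);go(T,SY,0,5)
E
```

```text
time: 9.0
ee_pos: [545.7, 45.8, 306.5]
orientation: [[0.24, -0.063, 0.969], [-0.935, 0.256, 0.248], [-0.263, -0.965, 0.003]]
contact_force: [1.2, -0.1, -2.2]
grip_width: 17.8
time: 9.62
ee_pos: [541.3, -132.7, 300.6]
orientation: [[0.285, -0.085, 0.955], [-0.92, 0.254, 0.297], [-0.268, -0.964, -0.006]]
contact_force: [-0.7, 0.2, -1.6]
grip_width: 17.6
[-28.21  19.28  79.25  10.6   92.84 -45.99] [ 541.3 -132.7  300.6] [-0.7  0.2 -1.6] [-0.31 -0.08 -0.  ] 17.6
delta cm [ 0.35 -3.67 -0.39] rot [-0.002 -0.006 -0.003] | per row n=5 [ 0.07 -0.73 -0.08] [-0.    -0.001 -0.001]
```

```bash
python3 -m pendant '[[0,0.1,-1.4,0,0,0,0],[0,0.1,-1.1,0,0,0,0],[0,0.1,-0.7,-0.1,0,0,0],[0,0,-0.4,-0.1,0,0,0],[0,0,0,0,0,0,0]]' 45
python3 - <<'E'
from h import *
from plant import optics
import cv2
log()
o=uv(-4,0,190);T=tcp_of_boat(o,SY,0);go(T,SY,0,5)
for n in ("top","scene","wrist"):
    p=optics.camera(n);im=p["color"][:,:,::-1].copy();cv2.imwrite(f"pics/{n}2.png",im)
t=cv2.imread("pics/top2.png");s=cv2.imread("pics/scene2.png")
cv2.imwrite("pics/t2c.png",cv2.resize(t[110:240,335:485],None,fx=5,fy=5,interpolation=3))
cv2.imwrite("pics/s2c.png",cv2.resize(s[190:350,140:320],None,fx=3.75,fy=3.75,interpolation=3))
E
```

```text
time: 10.25
ee_pos: [543.3, -170.4, 296.3]
orientation: [[0.283, -0.088, 0.955], [-0.92, 0.257, 0.296], [-0.271, -0.963, -0.008]]
contact_force: [-0.6, 0.6, -1.9]
grip_width: 17.4
[-31.17  21.05  77.24  10.06  93.83 -48.72] [ 543.3 -170.4  296.3] [-0.6  0.6 -1.9] [-0.35 -0.08  0.03] 17.4
delta cm [0.15 0.1  0.04] rot [-0.005 -0.01  -0.002] | per row n=5 [0.03 0.02 0.01] [-0.001 -0.002 -0.   ]
```

View pics/t2c.png

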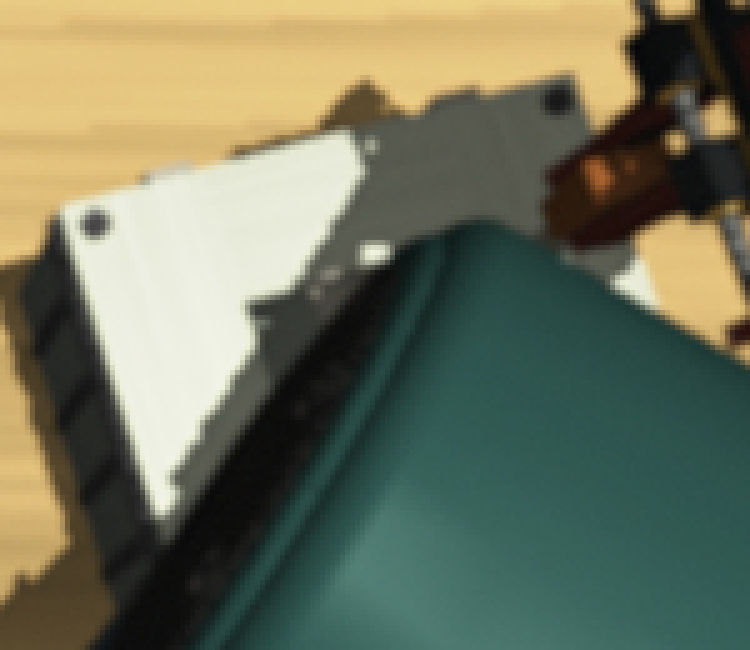

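View pics/s2c.png

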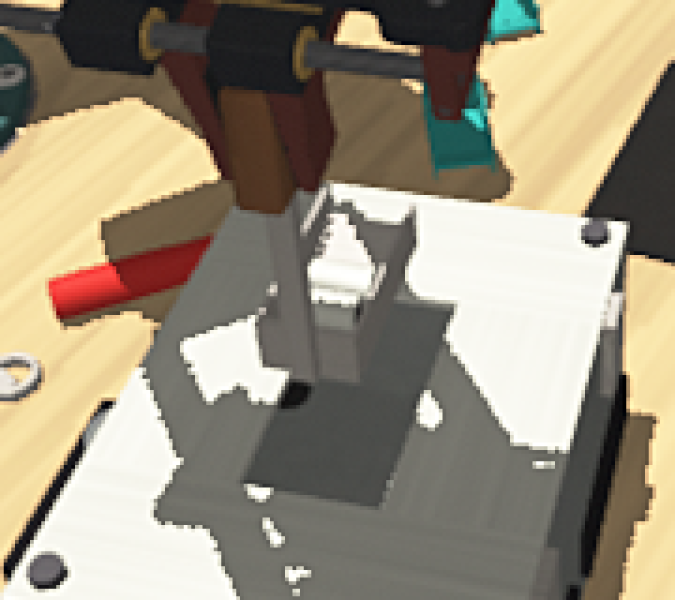

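View pics/wrist2.png

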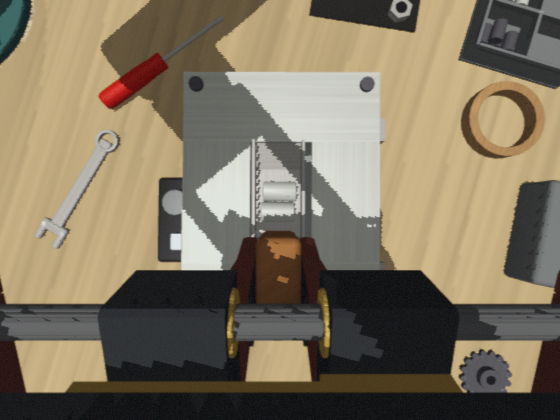

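```bash
cat > ov.py <<'E'
import sys,cv2
from h import *
from plant import optics,manip
def boatpose(s):
    R=s['orientation'];B0=toolR(0,0)  # tool rot for boat identity
    B=R@B0.T
    return B, s['ee_pos']-19*R[:,1]-B@GO
def draw(im,C,P,col):
    q=C.proj(P); 
    cv2.polylines(im,[np.round(q*16*K+ (K-1)*8 - np.array(off)*16*K).astype(int)],True,col,1,cv2.LINE_AA,4)
K=4;off=(0,0)
def main(name,out,x0,y0,w,h,k):
    global K,off
    K=k;off=(x0,y0)
    p=optics.camera(name);C=cam(p);s=manip.get_state()
    im=cv2.resize(p["color"][y0:y0+h,x0:x0+w,::-1],None,fx=k,fy=k,interpolation=3)
    cv2.imwrite(out.replace('.png','_raw.png'),im)
    im=im.copy()
    for a,b in ((57.5,30),(125,95)): draw(im,C,np.array([uv(a,b),uv(-a,b),uv(-a,-b),uv(a,-b)]),(0,0,255))
    B,o=boatpose(s)
    print("boat origin",o.round(1),"yaw",np.degrees(np.arctan2(B[1,0],B[0,0])).round(2),"tilt",np.degrees(np.arcsin(B[2,0])).round(2),"roll",np.degrees(np.arcsin(B[2,1])).round(2))
    a=np.radians(SY);d=o[:2]-SL;print("u,v",d@[np.cos(a),np.sin(a)],d@[-np.sin(a),np.cos(a)])
    for z in (24,):
        draw(im,C,np.array([o+B@[x,y,z] for x,y in((-40,20),(40,20),(40,-20),(-40,-20))]),(0,200,0))
    draw(im,C,np.array([o+B@[x,y,150] for x,y in((25,9),(61,9),(61,-9),(25,-9))]),(255,0,0))
    cv2.imwrite(out,im)
if __name__=="__main__":
    a=sys.argv; main(a[1],a[2],*map(int,a[3:8]))
E
python3 ov.py wrist pics/o1.png 170 55 230 200 3; python3 ov.py scene pics/o2.png 140 190 180 160 4
```

```text
boat origin [ 530.8 -132.5  190.1] yaw -72.77 tilt -0.42 roll -0.44
u,v -4.369578452608745 -2.541690546574265
boat origin [ 530.8 -132.6  190.1] yaw -72.78 tilt -0.41 roll -0.44
u,v -4.2537415769525175 -2.5516890293491903
```

View pics/o1.png

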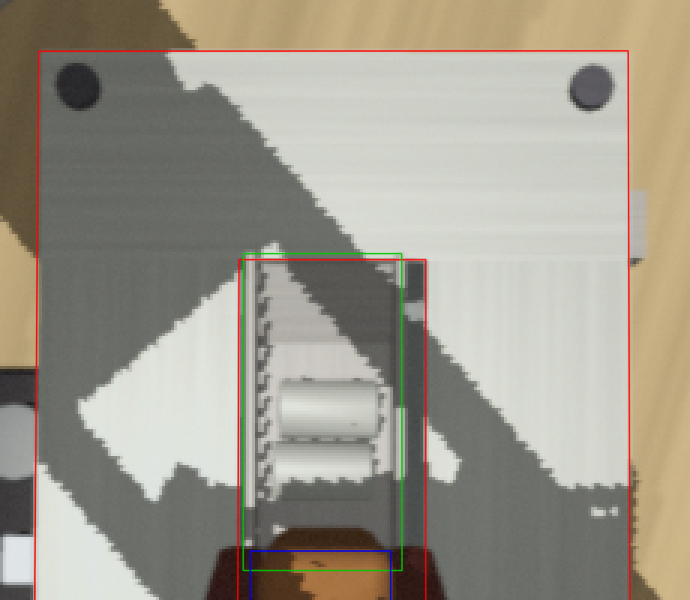

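View pics/o2.png

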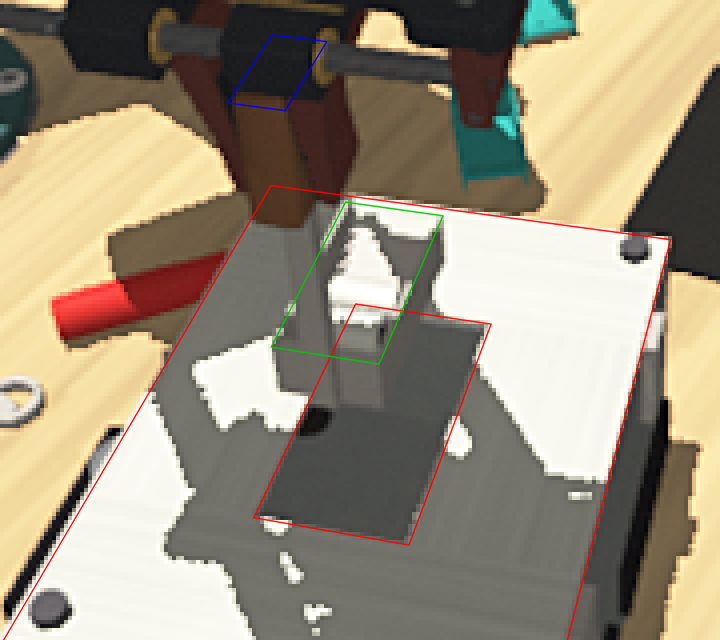

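```bash
python3 -m pendant '[[0,0.2,0.05,-0.4,-0.005,-0.01,0],[0,0.05,0.05,-0.7,0,0,0],[0,0,0,-0.9,0,0,0],[0,0,0,-0.9,0,0,0],[0,0,0,-0.4,0,0,0]]' 45
python3 ov.py wrist pics/o3.png 170 55 230 200 3
```

```text
time: 11.12
ee_pos: [545.8, -168.7, 261.0]
orientation: [[0.286, -0.077, 0.955], [-0.921, 0.251, 0.297], [-0.263, -0.965, 0.001]]
contact_force: [0.5, -0.3, -2.1]
grip_width: 17.7
boat origin [ 534.1 -131.4  154. ] yaw -72.75 tilt 0.03 roll 0.02
u,v -4.404297972402167 0.9544155223992684
```

View pics/o3.png

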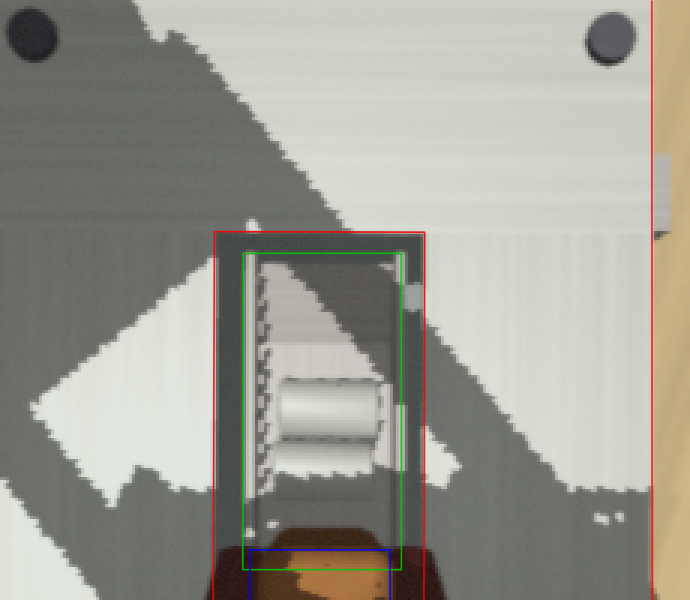

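```bash
python3 -m pendant '[[0,0,0,-0.6,0,0,0],[0,0,0,-0.9,0,0,0],[0,0,0,-0.9,0,0,0],[0,0,0,-0.9,0,0,0],[0,0,0,-0.5,0,0,0]]' 45
python3 ov.py wrist pics/o4.png 170 55 230 200 3
```

```text
time: 11.8
ee_pos: [545.9, -168.9, 220.2]
orientation: [[0.286, -0.077, 0.955], [-0.921, 0.251, 0.296], [-0.263, -0.965, 0.001]]
contact_force: [0.2, -0.1, -2.7]
grip_width: 17.7
boat origin [ 534.1 -131.5  113.1] yaw -72.76 tilt 0.03 roll 0.02
u,v -4.292542526903507 0.9209250570000406
```

```bash
python3 -m pendant '[[0,0,0,-0.7,0,0,0],[0,0,0,-0.8,0,0,0],[0,0,0,-0.7,0,0,0],[0,0,0,-0.4,0,0,0],[0,0,0,0,0,0,0]]' 45
cat > pl.py <<'E'
from h import *
def rectpts(x0,x1,z0,z1):
    t=np.linspace(0,1,60);return np.concatenate([np.c_[x0+(x1-x0)*t,0*t+z0],np.c_[x0+(x1-x0)*t,0*t+z1],np.c_[0*t+x0,z0+(z1-z0)*t],np.c_[0*t+x1,z0+(z1-z0)*t]])
BP=np.concatenate([rectpts(-42,48,0,24),rectpts(37,49,24,100),rectpts(24,62,99,150)])
t=np.radians(AL)
# fingers+body in boat frame: tool axis through (44,125) leaning
ax=np.array([np.sin(t),np.cos(t)]);px=np.array([np.cos(t),-np.sin(t)])
tool=np.concatenate([rectpts(-12,12,-20,61),rectpts(-40,40,61,150)])
TP=np.array([44.1,125])+tool[:,:1]*px+tool[:,1:]*ax
AP=np.r_[BP,TP]
def place(P,o,th):
    a=np.radians(th);R=np.array([[np.cos(a),-np.sin(a)],[np.sin(a),np.cos(a)]]);return P@R.T+o
def clear(o,th):
    W=place(AP,o,th)
    du=np.maximum(57.5-np.abs(W[:,0]),0);dw=np.maximum(np.maximum(W[:,1],-5-W[:,1]),0)
    inside=(np.abs(W[:,0])>57.5)
    d=np.hypot(du,dw);return d.min(),W[:,1].min()+137,117-np.abs(W[W[:,1]<-5][:,0]).max()
E
python3 - <<'E'
from pl import *
from ov import boatpose
from plant import manip
s=manip.get_state();B,o=boatpose(s);print(o.round(1))
def orig(th,uc,zp):
    a=np.radians(th);R=np.array([[np.cos(a),-np.sin(a)],[np.sin(a),np.cos(a)]]);return np.array([uc,0])-R@[43,zp]
for th,uc,zp in [(0,39,60),(10,33,60),(20,26,60),(30,18,60),(40,10,60),(50,5,60),(52,0,60),(50,5,55),(50,0,50)]:
    o=orig(th,uc,zp);print(th,uc,zp,o.round(1),np.round(clear(o,th),1))
m=model()
for th,uc in ((0,39),(50,5),(53,5)):
    o2=orig(th,uc,60);O=uv(o2[0],0,145+o2[1]);T=tcp_of_boat(O,SY,th);print(th,T.round(1),ik(T,toolR(SY,th)[:,1],m)[0].round(1))
E
```

```text
time: 12.48
ee_pos: [545.8, -168.8, 192.0]
orientation: [[0.286, -0.078, 0.955], [-0.921, 0.252, 0.296], [-0.263, -0.965, 0.0]]
contact_force: [-0.4, -0.5, -3.2]
grip_width: 17.7
[ 534.3 -131.6   85.3]
0 39 60 [ -4. -60.] [12.5 77.  71. ]
10 33 60 [  1.1 -66.6] [17.3 63.2 68.7]
20 26 60 [  6.1 -71.1] [21.9 51.5 65.8]
30 18 60 [ 10.8 -73.5] [25.7 42.5 64.7]
40 10 60 [ 15.6 -73.6] [27.2 36.4 64.6]
50 5 60 [ 23.3 -71.5] [21.2 33.3 62.8]
52 0 60 [ 20.8 -70.8] [16.4 33.1 66.6]
50 5 55 [ 19.5 -68.3] [21.2 36.5 66.7]
50 0 50 [ 10.7 -65.1] [18.6 39.7 75.5]
0 [ 544.8 -169.4  191.7] [-31.1  25.5  85.2  10.3  80.9]
50 [ 524.7 -104.1  172. ] [  4.3  19.  109.7 -44.6  52.2]
53 [ 524.3 -102.8  170. ] [  6.4  20.2 110.6 -48.9  52.9]
```

```bash
cat >> pl.py <<'E'
def orig(th,uc,zp):
    a=np.radians(th);R=np.array([[np.cos(a),-np.sin(a)],[np.sin(a),np.cos(a)]]);return np.array([uc,0])-R@[43,zp]
WP=[(0,39),(5,36),(10,33),(15,29.5),(20,26),(25,22),(30,18),(35,14),(40,10),(45,7.5),(50,5)]
def wt(th):
    uc=np.interp(th,*zip(*WP));o2=orig(th,uc,60);return tcp_of_boat(uv(o2[0],0,145+o2[1]),SY,th)
E
python3 - <<'E'
from pl import *
go(wt(0),SY,0,1)
p=[wt(t) for t in range(0,51,5)];print(np.diff(p,axis=0).round(1).tolist());go(wt(25),SY,25,5)
E
```

```text
delta cm [-0.1  -0.06 -0.03] rot [ 0.     0.001 -0.003] | per row n=1 [-0.1  -0.06 -0.03] [ 0.     0.001 -0.003]
[[-2.1, 6.7, -0.5], [-2.1, 6.7, -0.9], [-2.2, 7.1, -1.2], [-2.1, 7.0, -1.6], [-2.2, 7.3, -1.9], [-2.2, 7.1, -2.2], [-2.1, 6.9, -2.5], [-2.1, 6.7, -2.7], [-1.5, 5.0, -3.0], [-1.5, 4.8, -3.2]]
delta cm [-1.17  3.42 -0.63] rot [-0.416 -0.128 -0.003] | per row n=5 [-0.23  0.68 -0.13] [-0.083 -0.026 -0.001]
```

```bash
python3 -m pendant '[[0,-0.22,0.66,-0.06,-0.083,-0.026,0],[0,-0.22,0.67,-0.1,-0.083,-0.026,0],[0,-0.22,0.7,-0.12,-0.083,-0.026,0],[0,-0.22,0.7,-0.16,-0.083,-0.026,0],[0,-0.22,0.7,-0.2,-0.083,-0.026,0]]' 45
python3 ov.py wrist pics/o5.png 130 20 260 230 3
python3 - <<'E'
from pl import *
log();go(wt(25),SY,25,1);go(wt(50),SY,50,5)
E
```

```text
time: 13.1
ee_pos: [536.2, -136.2, 186.8]
orientation: [[0.287, 0.059, 0.956], [-0.941, -0.171, 0.293], [0.18, -0.984, 0.007]]
contact_force: [-0.5, 0.2, -3.0]
grip_width: 17.8
boat origin [ 538.2 -144.2   73. ] yaw -73.05 tilt 25.72 roll 0.3
u,v 8.996826206069684 1.0901438971186628
[-15.27  16.37  99.76 -10.14  58.39 -27.43] [ 534.4 -133.8  186.1] [-2.1  2.8 -3.7] [ 0.26  0.21 -0.01] 17.8
delta cm [-0.02 -0.09 -0.04] rot [0.01  0.009 0.   ] | per row n=1 [-0.02 -0.09 -0.04] [0.01  0.009 0.   ]
delta cm [-0.96  2.97 -1.41] rot [-0.407 -0.12  -0.001] | per row n=5 [-0.19  0.59 -0.28] [-0.081 -0.024 -0.   ]
```

View pics/o5.png

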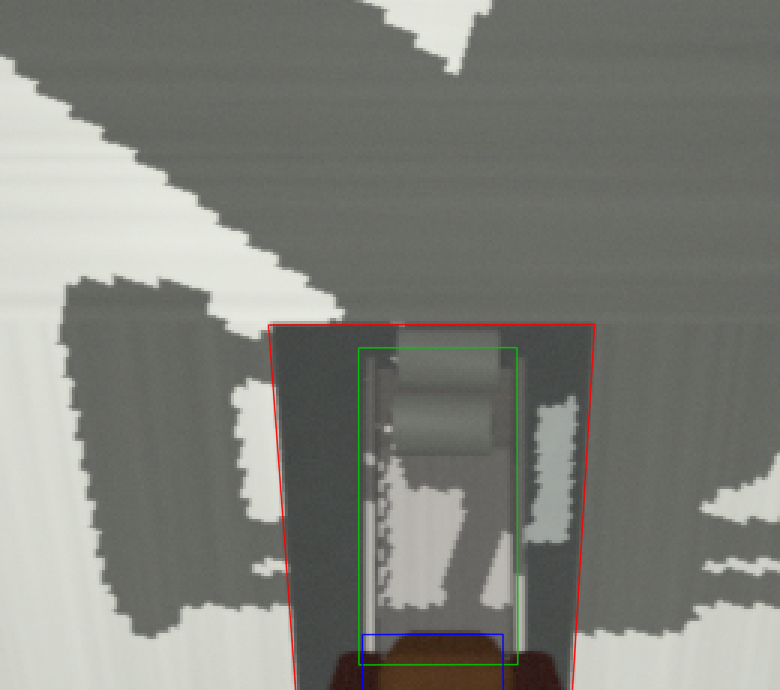

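At 25° tilt the spacers are at the nose (crop 447,360 and 443,425) with the trough well below the plate. I'll keep tipping.

```bash
python3 -m pendant '[[0,-0.19,0.6,-0.28,-0.081,-0.024,0],[0,-0.19,0.6,-0.28,-0.081,-0.024,0],[0,-0.19,0.6,-0.28,-0.081,-0.024,0],[0,-0.19,0.55,-0.28,-0.081,-0.024,0],[0,-0.15,0.45,-0.28,-0.075,-0.022,0]]' 45
python3 ov.py wrist pics/o6.png 130 20 260 230 3
python3 - <<'E'
from pl import *
log();go(wt(50),SY,50,1)
E
```

```text
time: 13.78
ee_pos: [526.5, -105.6, 174.7]
orientation: [[0.236, 0.171, 0.957], [-0.787, -0.544, 0.291], [0.57, -0.822, 0.006]]
contact_force: [0.6, -1.3, -3.0]
grip_width: 17.8
boat origin [ 542.3 -158.7   74.8] yaw -73.33 tilt 50.11 roll 0.26
u,v 24.05808309521624 0.7233097332184922
[  4.25  18.92 109.72 -44.77  52.15  15.96] [ 525.3 -104.5  173.2] [-0.9  1.4 -4. ] [ 0.62  0.26 -0.03] 18.2
delta cm [-0.06  0.04 -0.12] rot [0.001 0.005 0.002] | per row n=1 [-0.06  0.04 -0.12] [0.001 0.005 0.002]
```

View pics/o6.png

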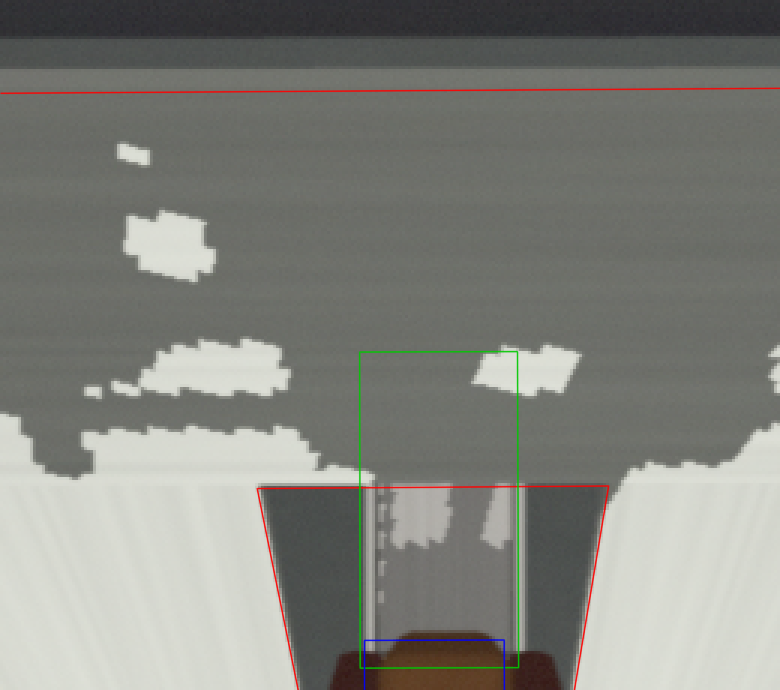

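The boat is tipped 50° and the visible part of the trough is empty. I'll hold a moment, then tip back.

```bash
python3 -m pendant '[[0,0,0,0,0,0,0],[0,0,0,0,0,0,0],[0,0,0,0,0,0,0],[0,0,0,0,0,0,0],[0,0,0,0,0,0,0]]' 45
python3 - <<'E'
from pl import *
go(wt(25),SY,25,5)
E
```

```text
time: 14.45
ee_pos: [526.5, -105.9, 174.4]
orientation: [[0.234, 0.168, 0.957], [-0.789, -0.542, 0.288], [0.567, -0.823, 0.006]]
contact_force: [-0.6, -0.1, -3.1]
grip_width: 17.7
delta cm [ 0.76 -2.88  1.13] rot [0.413 0.132 0.007] | per row n=5 [ 0.15 -0.58  0.23] [0.083 0.026 0.001]
```

```bash
python3 -m pendant '[[0,0.15,-0.48,0.27,0.083,0.026,0],[0,0.15,-0.55,0.27,0.083,0.026,0],[0,0.18,-0.62,0.25,0.083,0.026,0],[0,0.2,-0.65,0.22,0.083,0.026,0],[0,0.2,-0.65,0.2,0.083,0.026,0]]' 45
python3 ov.py wrist pics/o7.png 130 20 260 230 3
python3 - <<'E'
from pl import *
log();go(wt(25),SY,25,1);go(wt(0),SY,0,5)
E
```

```text
time: 15.08
ee_pos: [533.7, -134.7, 186.6]
orientation: [[0.29, 0.045, 0.956], [-0.945, -0.147, 0.293], [0.154, -0.988, -0.0]]
contact_force: [0.3, 0.1, -1.8]
grip_width: 17.9
boat origin [ 538.2 -144.6   74.2] yaw -73.04 tilt 24.13 roll 0.11
u,v 9.445131553513052 1.0128942780051373
[-16.48  16.75  98.65  -8.44  59.88 -29.53] [ 535.7 -137.1  187.6] [ 1.9 -2.3 -1.5] [-0.05 -0.   -0.03] 17.7
delta cm [-0.16  0.24 -0.19] rot [-0.015 -0.003  0.002] | per row n=1 [-0.16  0.24 -0.19] [-0.015 -0.003  0.002]
delta cm [ 0.91 -3.23  0.41] rot [0.402 0.125 0.002] | per row n=5 [ 0.18 -0.65  0.08] [0.08  0.025 0.   ]
```

View pics/o7.png

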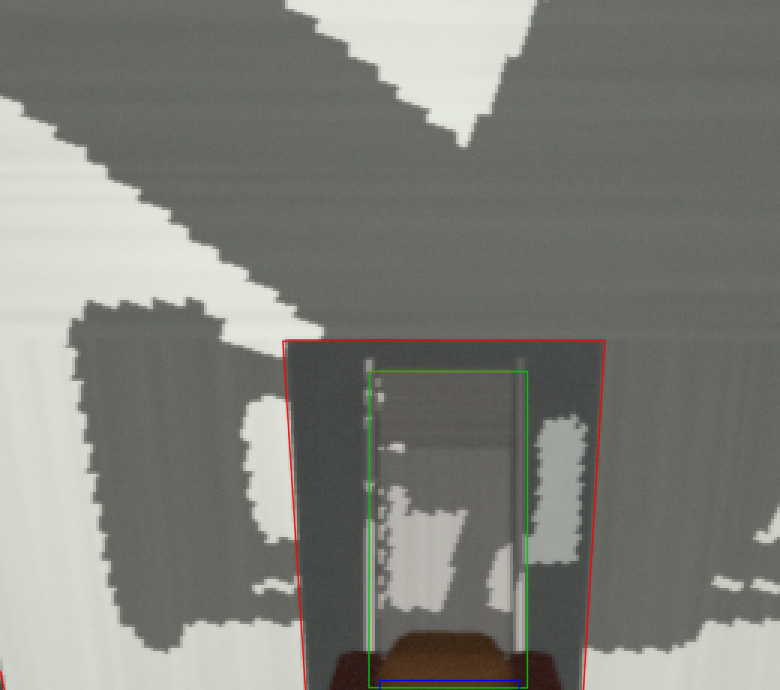

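The trough is empty. Next I'll level it.

```bash
python3 -m pendant '[[0,0.2,-0.65,0.12,0.083,0.026,0],[0,0.2,-0.66,0.1,0.083,0.026,0],[0,0.2,-0.66,0.08,0.083,0.026,0],[0,0.2,-0.66,0.05,0.083,0.026,0],[0,0.15,-0.5,0.03,0.06,0.018,0]]' 45
python3 - <<'E'
from pl import *
log();go(wt(0),SY,0,1)
E
```

```text
time: 15.75
ee_pos: [543.0, -169.9, 191.1]
orientation: [[0.281, -0.081, 0.956], [-0.924, 0.246, 0.292], [-0.259, -0.966, -0.006]]
contact_force: [0.1, -0.4, -3.5]
grip_width: 18.1
[-30.94  25.41  85.41   9.87  80.76 -50.48] [ 543.  -169.9  191.1] [ 0.1 -0.4 -3.5] [-0.29 -0.14 -0.03] 18.1
delta cm [0.18 0.05 0.06] rot [ 0.007 -0.004  0.002] | per row n=1 [0.18 0.05 0.06] [ 0.007 -0.004  0.002]
```

```bash
python3 -m pendant '[[0,0.18,0.05,0.05,0.007,-0.004,0.002],[0,0,0,0,0,0,0],[0,0,0,0,0,0,0],[0,0,0,0,0,0,0],[0,0,0,0,0,0,0]]' 45
python3 ov.py wrist pics/o8.png 130 20 260 230 3
python3 - <<'E'
from pl import *
go(wt(0),SY,0,1)
E
```

```text
time: 16.38
ee_pos: [543.7, -168.4, 190.9]
orientation: [[0.284, -0.079, 0.956], [-0.923, 0.247, 0.295], [-0.26, -0.966, -0.003]]
contact_force: [-0.2, -0.1, -2.6]
grip_width: 17.7
boat origin [ 532.  -131.7   84.1] yaw -72.87 tilt 0.24 roll -0.17
u,v -4.792402149731827 -1.1455927625649642
delta cm [ 0.11 -0.09  0.08] rot [ 0.005 -0.002 -0.001] | per row n=1 [ 0.11 -0.09  0.08] [ 0.005 -0.002 -0.001]
```

View pics/o8.png

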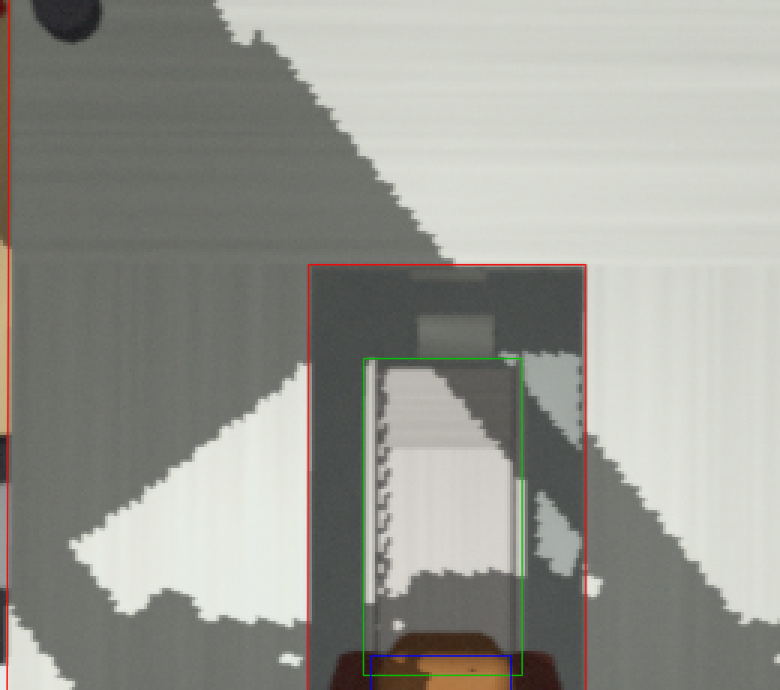

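The trough is empty and both spacers are on the tub floor (crop 455,335 and 448,273). I'll raise it level.

```bash
python3 -m pendant '[[0,0.15,0,0.4,0.005,0,0],[0,0.03,0,0.8,0,0,0],[0,0.02,0,1,0,0,0],[0,0.02,0,1,0,0,0],[0,0.02,0,0.8,0,0,0]]' 45
python3 ov.py wrist pics/o9.png 130 20 260 230 3
```

```text
time: 17.05
ee_pos: [546.3, -168.5, 233.9]
orientation: [[0.284, -0.079, 0.956], [-0.922, 0.252, 0.295], [-0.264, -0.964, -0.001]]
contact_force: [-0.5, 0.2, -2.9]
grip_width: 17.9
boat origin [ 535.3 -131.4  128.3] yaw -72.87 tilt 0.03 roll -0.0
u,v -4.007787462977165 2.1065407458573566
```

```bash
python3 -m pendant '[[0,-0.1,0,0.8,0,0,0],[0,0,0,1.2,0,0,0],[0,0,0,1.5,0,0,0],[0,0,0,1.5,0,0,0],[0,0,0,1.5,0,0,0]]' 45
python3 -m pendant '[[0,0,0,1.3,0,0,0],[0,0,0,0.8,0,0,0],[0,0,1,0,0,0,-0.01],[0,0,2,0,0,0,-0.01],[0,0,3,0,0,0,-0.01]]'
python3 - <<'E'
from h import *
log()
T=tcp_of_boat(BO,-79.0,0);go(T+[0,0,90],-79.0,0,8)
E
```

```text
time: 17.73
ee_pos: [545.2, -168.5, 303.9]
orientation: [[0.284, -0.079, 0.956], [-0.922, 0.252, 0.295], [-0.264, -0.964, -0.001]]
contact_force: [-0.0, -0.4, -2.6]
grip_width: 17.9
time: 18.35
ee_pos: [545.4, -106.7, 326.8]
orientation: [[0.252, -0.069, 0.965], [-0.931, 0.254, 0.261], [-0.264, -0.965, -0.0]]
contact_force: [0.9, -0.6, -2.4]
grip_width: 18.0
[-26.12  17.41  78.32  11.45  94.42 -41.4 ] [ 545.4 -106.7  326.8] [ 0.9 -0.6 -2.4] [-0.3  -0.03  0.03] 18.0
delta cm [  0.49  28.68 -12.62] rot [ 0.    -0.    -0.072] | per row n=8 [ 0.06  3.59 -1.58] [ 0.    -0.    -0.009]
```

```bash
python3 -m pendant '[[0,0.05,4,0,0,0,-0.01],[0,0.05,4.5,0,0,0,-0.01],[0,0.05,4.5,0,0,0,-0.01],[0,0.05,4.5,0,0,0,-0.01],[0,0.05,4.5,-1,0,0,-0.01]]' 45
python3 -m pendant '[[0,0.05,3,-2,0,0,-0.01],[0,0.05,2,-2.5,0,0,-0.01],[0,0.05,0.8,-2.5,0,0,0],[0,0.05,0,-2.5,0,0,0],[0,0.05,0,-2,0,0,0]]'
python3 - <<'E'
from h import *
log()
T=tcp_of_boat(BO,-79.0,0);go(T,-79.0,0,5)
E
```

```text
time: 18.98
ee_pos: [543.3, 126.2, 314.4]
orientation: [[0.2, -0.061, 0.978], [-0.942, 0.262, 0.209], [-0.269, -0.963, -0.005]]
contact_force: [0.0, -0.3, -1.6]
grip_width: 17.8
time: 19.6
ee_pos: [537.3, 196.8, 195.0]
orientation: [[0.186, -0.063, 0.98], [-0.944, 0.265, 0.196], [-0.273, -0.962, -0.01]]
contact_force: [-0.0, 0.5, -1.8]
grip_width: 17.9
[  2.71  20.45  93.28  16.58  70.06 -14.74] [537.3 196.8 195. ] [-0.   0.5 -1.8] [-0.31 -0.02 -0.04] 17.9
delta cm [ 1.29 -1.67 -8.43] rot [-0.007 -0.012 -0.006] | per row n=5 [ 0.26 -0.33 -1.69] [-0.001 -0.002 -0.001]
```

```bash
python3 -m pendant '[[0,0.6,-0.8,-1.2,-0.007,-0.012,-0.006],[0,0.6,-0.7,-1.7,0,0,0],[0,0.1,-0.1,-1.7,0,0,0],[0,0.05,0,-1.3,0,0,0],[0,0,0,-0.6,0,0,0]]' 45
python3 ov.py scene pics/p1.png 280 130 120 150 4
python3 - <<'E'
from h import *
T=tcp_of_boat(BO,-79.0,0);go(T,-79.0,0,5)
E
```

```text
time: 20.23
ee_pos: [549.5, 181.2, 125.1]
orientation: [[0.183, -0.052, 0.982], [-0.947, 0.259, 0.19], [-0.264, -0.964, -0.002]]
contact_force: [0.5, -0.1, -1.9]
grip_width: 18.0
boat origin [541.5 219.5  18. ] yaw -79.05 tilt -0.02 roll -0.16
u,v -337.6033232840049 111.15392114791766
delta cm [ 0.11 -0.1  -1.4 ] rot [ 0.    -0.003  0.001] | per row n=5 [ 0.02 -0.02 -0.28] [ 0.    -0.001  0.   ]
```

View pics/p1_raw.png

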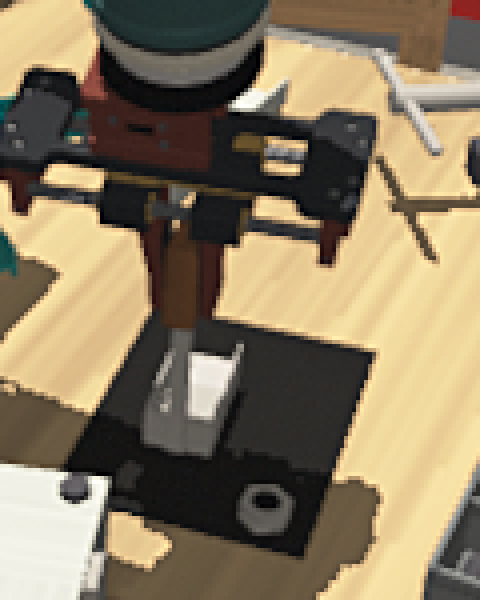

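The boat is over the mat (crop 185,420) and clear of the nut (265,505). I'll lower it gently.

```bash
python3 -m pendant '[[0,0.08,-0.05,-0.5,0,-0.003,0],[0,0,0,-0.4,0,0,0],[0,0,0,-0.25,0,0,0],[0,0,0,-0.1,0,0,0],[0,0,0,0,0,0,0]]' 45
python3 -c "
from h import *
log();go(tcp_of_boat(BO,-79.0,0),-79,0,1)"
```

```text
time: 20.9
ee_pos: [551.0, 180.8, 112.5]
orientation: [[0.184, -0.048, 0.982], [-0.947, 0.259, 0.19], [-0.263, -0.965, 0.003]]
contact_force: [0.6, 1.0, -3.0]
grip_width: 17.9
[  1.32  26.41  97.19  17.47  60.05 -18.92] [551.  180.8 112.5] [ 0.6  1.  -3. ] [-0.26  0.   -0.03] 17.9
delta cm [-0.07 -0.07 -0.19] rot [-0.     0.003  0.001] | per row n=1 [-0.07 -0.07 -0.19] [-0.     0.003  0.001]
```

```bash
python3 -m pendant '[[0,0,0,-0.1,0,0,0],[0,0,0,-0.07,0,0,0],[0,0,0,-0.05,0,0,0],[0,0,0,-0.05,0,0,0],[0,0,0,0,0,0,0]]' 45
python3 -c "
from h import *
log();go(tcp_of_boat(BO,-79.0,0),-79,0,1)"
```

```text
time: 21.52
ee_pos: [551.3, 180.9, 110.8]
orientation: [[0.184, -0.047, 0.982], [-0.947, 0.259, 0.19], [-0.264, -0.965, 0.004]]
contact_force: [-0.7, 0.1, -1.3]
grip_width: 17.8
[  1.31  26.54  97.28  17.54  59.79 -19.04] [551.3 180.9 110.8] [-0.7  0.1 -1.3] [-0.24  0.09  0.01] 17.8
delta cm [-0.1  -0.07 -0.01] rot [-0.     0.004  0.001] | per row n=1 [-0.1  -0.07 -0.01] [-0.     0.004  0.001]
```

```bash
python3 -m pendant '[[0,0,0,-0.04,0,0,0],[0,0,0,0,0,0,0],[0.3,0,0,0,0,0,0],[0.5,0,0,0,0,0,0],[0.6,0,0,0,0,0,0]]' 10
python3 -m pendant '[[0.6,0,0,0,0,0,0],[0.6,0,0,0,0,0,0],[0.6,0,0,0,0,0,0],[0.6,0,0,0,0,0,0],[0.6,0,0,0,0,0,0]]'
python3 ov.py scene pics/p2.png 280 130 120 150 4
python3 -c "
from h import *
log()"
```

```text
time: 22.15
ee_pos: [552.0, 181.1, 110.5]
orientation: [[0.184, -0.045, 0.982], [-0.947, 0.26, 0.19], [-0.264, -0.965, 0.005]]
contact_force: [-0.1, -0.5, -0.4]
grip_width: 43.0
time: 22.78
ee_pos: [552.0, 181.2, 110.5]
orientation: [[0.184, -0.045, 0.982], [-0.947, 0.26, 0.19], [-0.264, -0.965, 0.005]]
contact_force: [0.5, 0.6, 0.1]
grip_width: 52.6
boat origin [545.1 219.6   3.8] yaw -79.06 tilt 0.01 roll 0.29
u,v -336.6657292326651 114.69310744202281
[  1.32  26.58  97.27  17.58  59.69 -19.05] [552.  181.1 110.4] [ 0.7  0.4 -0.1] [-0.16  0.07 -0.04] 52.5
```

View pics/p2_raw.png

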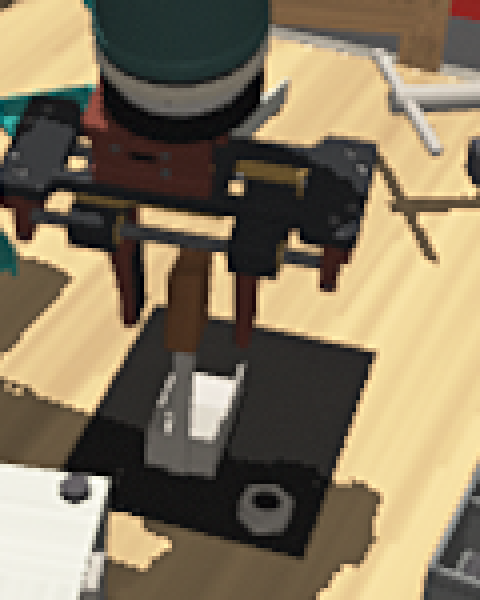

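The boat stands free. I'll retreat upward.

```bash
python3 -m pendant '[[0.6,0,0,1,0,0,0],[0.6,0,0,1.5,0,0,0],[0.6,0,0,2,0,0,0],[0.6,0,0,2.5,0,0,0],[0.6,0,0,2.5,0,0,0]]' 10
python3 -m pendant '[[0.6,0,0,4,0,0,0],[0.6,0,0,4,0,0,0],[0.6,0,3,4,0,0,0],[0.6,0,5,2,0,0,0],[0.6,-2,5,0,0,0,0]]'
python3 -m pendant '[[0.6,-3,5,0,0,0,0],[0.6,-3,5,0,0,0,0],[0.6,-3,4,0,0,0,0],[0.6,0,0,0,0,0,0],[0.6,0,0,0,0,0,0]]'
python3 - <<'E'
from plant import optics
import cv2
from h import *
for n,b,k in (("top",(205,110,275,130),2.9),("scene",(140,180,240,210),3)):
    p=optics.camera(n);x,y,w,h=b
    cv2.imwrite(f"pics/f_{n}.png",cv2.resize(p["color"][y:y+h,x:x+w,::-1],None,fx=k,fy=k,interpolation=3))
log()
E
```

```text
time: 23.45
ee_pos: [551.1, 181.1, 210.5]
orientation: [[0.184, -0.047, 0.982], [-0.947, 0.26, 0.19], [-0.264, -0.965, 0.004]]
contact_force: [0.5, 0.4, 0.6]
grip_width: 52.6
time: 24.08
ee_pos: [533.1, 311.0, 364.9]
orientation: [[0.18, -0.033, 0.983], [-0.948, 0.261, 0.182], [-0.262, -0.965, 0.015]]
contact_force: [0.0, 0.1, -1.2]
grip_width: 52.7
time: 24.7
ee_pos: [437.9, 457.5, 372.4]
orientation: [[0.186, -0.027, 0.982], [-0.946, 0.264, 0.186], [-0.265, -0.964, 0.023]]
contact_force: [0.2, -0.1, -0.6]
grip_width: 52.6
[31.52 13.04 78.26 14.01 82.13 19.57] [438.5 457.  372.2] [ 1.3 -0.6 -0.8] [-0.22 -0.02 -0.02] 52.8
```

View pics/f_top.png

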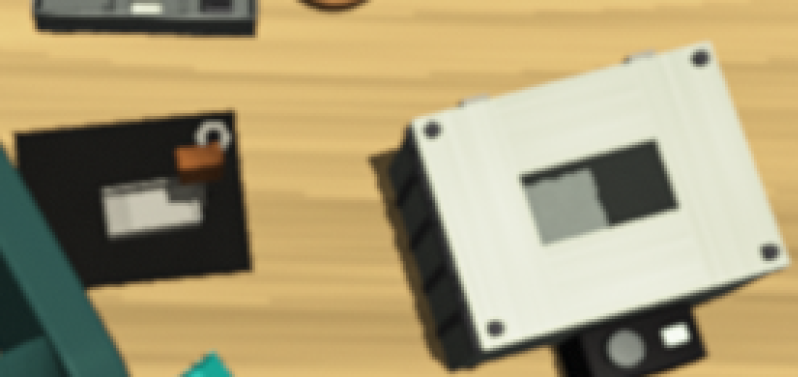

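View pics/f_scene.png

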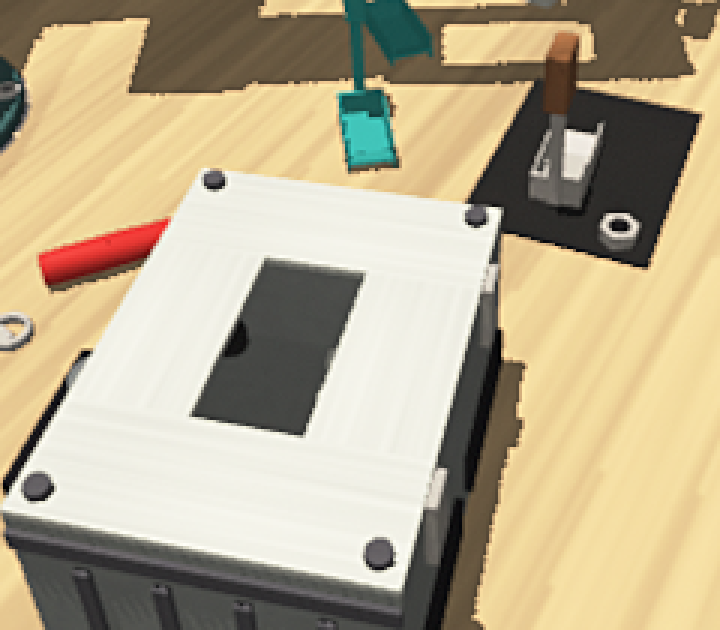

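The boat is upright and empty on its mat (scene crop 565,150), the nut hasn't moved, and the arm is clear. Handing in.

```bash
python3 -c "
from plant import manip
print(manip.sign_off())"
```

```text
the job is handed in; nothing more can be done
None
```

The job is done and handed in at about 25 s: both spacers are in the tub, and the empty boat is back standing upright on its mat.

I gripped the boat by its wooden handle with the gripper leaning about 15°. My first rehearsal with the tool upright reached joint 4's limit at 49° of tilt (it read -55.22 against -55.21). I then lowered the trough level through the slot, tipped it 50° nose-down inside, levelled it and raised it out.

**Spacers:** the wrist picture taken after tipping shows the trough empty and both spacers on the tub floor, one of them only partly visible. The final top and scene views show no spacers through the slot.

**Cover plate:** I saw no contact. The wrist overlays matched the real edges to within about 2 mm, while the planned path kept at least 12 mm lengthwise and about 8 mm sideways. External force readings while the boat was in the slot stayed below 5 N.

**Boat and surroundings:** the last pictures show the boat upright, the nut where it was, the turquoise boat still in view in place, and the arm clear.

**Disagreements:** while tipping, the boat sat about 1–1.5 mm sideways of the predicted outline. The rehearsal also gave a brief force reading of about 32 N with the hand empty; I took it for an artefact of the joint limit, and it went back to zero.

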